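# Lock the lid of the aluminium actuator with the fork key

### The arm

A 6-joint arm with a two-finger parallel gripper is mounted at the origin on the work surface. World frame = base frame: x ahead of the robot, y to its left, z up, the work surface at z = 0. Lengths are in m, angles in rad, forces in N, time in s.
With the tool pointing down it reaches from about 0.375 to 0.9 m from the base axis. Payload 3.1 kg.
Tool frame: the origin (TCP) lies between the finger pads; the fingertips stand 22 mm ahead of it and the grasp point (between the pads) lies 3 mm ahead of it; z points along the fingers, y is the line along which they close (so a half turn about z gives the same grasp; the last joint's range is limited). The gripper opens to 87 mm and grips with 3 to 60 N. Pads are 19 mm wide; open, the fingers measure 117 mm over their backs; the gripper's body (75 mm by 190 mm) begins 51 mm behind the grasp point.
Start: joints at [1.097, 0.527, 1.433, -0, 1.181, -0.178], TCP at [0.182, 0.598, 0.245] pointing down, gripper open.
Joint ranges: [-3.08, 3.08], [-0.75, 2.2], [0.22, 2.44], [-1.43, 4.57], [0, 2.65], [-2.85, 2.85]. Speed limits (rad/s): [2.79, 2.79, 3.14, 3.14, 3.14, 3.14].

### API

Orientations are given as a unit quaternion [x, y, z, w].
In Python, from rig import get_obs, camera, get_calibration, hand_in, cut_out gives the robot as it stands.
- The arm moves only by the shell command python3 -m inch 'ROWS' [OPENING] [FORCE]. ROWS is JSON, one flat list of numbers, 6 for each row, row after row: the shift along the tool's x, y, z scaled (see below), then the turn, a rotation vector about the tool's x, y, z scaled (see below). A call has 1 to 20 rows; each row is the pose to reach, as a shift and turn from the pose commanded when the call began, along the tool's axes at that moment; what a row does not reach only later rows make up. The controller multiplies each number of a shift by 0.08 m and each number of a turn by 90 degrees. A row lasts 1/12 s, in which the tool goes at most 41.7 mm and 7.16 degrees, less where a joint would pass 70% of its speed; a pose out of reach is approached as far as the arm can. A call with a number of a shift or a turn outside -1 to 1 is refused whole. A call with a gripper value outside its range is refused whole. OPENING is the finger opening in mm, from 0 to 87, set as the call begins (- or left out, the last holds). The fingers move at their own pace and stop on an object; FORCE is the grip in N (left out, the last holds). Time passes only in rows, so rows that repeat a pose let the fingers close. It gives the time, the measured TCP pose, the force, the opening and the grip force at its end, in the units of the state.
- get_obs(): the state, without advancing time (a new reading comes with each control period).
- camera(name): name is "scene" or "side" or "wrist"; returns the picture (384x512x3 uint8, red, green, blue); there is no depth.
- get_calibration(name): a dict with "vertical_fov" (degrees; the focal length in pixels is half the picture's height over the tangent of half this angle, whatever the lens; pixels are square), "cx", "cy" (the principal point, pixels), "T" (4x4, takes a point from camera to world coordinates). Camera axes: x right, y down, z forward; pixel columns grow to the right and rows downward; lengths in m; the calibration is good to about 2 mm. A picture is of the moment at which its call begins: read the wrist's pose just before it. get_calibration takes no time and is no camera call; for the wrist camera it gives the pose at the moment of the call.
- hand_in(): hands the job in; it is judged then, once.
Trained networks look in the newest picture that a camera, given by its name, has taken for a name from the list of things; names that differ only in an ending like _2 or _b are one class to them, and where a whole thing is asked for, a point or a joint stands for the part that bears it (a point fixed in the world has none). Each returns a list of dicts, best first, with "conf" (0 to 1); they miss things now and then, are a little off and sometimes report something else, mostly with a low value. They report only what shows in the picture. A call takes as long as a camera call. They do not tell look-alikes from the thing itself.
- cut_out(camera, thing): "region" (384x512 bool, what is visible of it) and "bbox" ([left, top, right, bottom] in pixels, round what is visible of it).
The state is a dict: "time": time; "q": joint angles; "joint_velocities": joint speeds; "joint_torque": joint torques, N m; "position": TCP position; "tool_rot": TCP orientation; "ft_force": force on the tool from outside, world axes, zero at the start; "moment": the same for the moment, N m; "grip_width": finger opening in m; "grip_force": force on a finger pad.
Only numpy, scipy, OpenCV 4.12 (cv2) and the standard library are available. Lean on these libraries where they do the work, as an engineer would, in place of code of your own. Each camera call takes 0.05 s, during which the arm holds its last target. There are 200 camera calls.

### The job

Two units lie on the bench with a wing-headed captive screw in their lids. Pick up the fork key, set it over the wing of the screw on the box-shaped aluminium unit, and turn that screw clockwise (seen from above) with the key until it is fully home. Then stand the key upright on the work surface again, leaving the screw of the round unit as it is.

Things in the scene. Friction and masses are not known exactly. Their poses are not given: they have to be found in the camera images.
- key_handle (a point): Fork key, 250 g, 110 mm tall, loose, upright on its prong ends on a 4 mm board. Point: on its axis, 80 mm above the prong ends, in the black handle: 30 (x) by 18 mm (y), from 34 mm up; grip across y. Below: dark steel fork 60 (x) by 44 mm (y); its two prongs leave a slot along x, 24 mm wide, 24 mm deep, open at both ends. z up; a half turn is the same.
- screw_mid (a point): Captive screw amid the flat, clear grey lid of the fixed box-shaped unit (aluminium, blue square end caps, 142x98x60 mm). Its head is an upright steel wing 60 long, 10 thick, top 18 mm above the lid. Point: on its axis, 11 mm above the lid, turns with it: x along the wing, z up. Prong ends 2-6 mm above the lid engage it; the key turns up to 0.25 rad freely before it drives the wing.
- lid_screw (a joint): Turn of that screw, rad, growing clockwise from above. 0: wing across the unit; 1.571: fully home, wing along the unit's long side, at a hard stop. Starts half turned, 0.4 to 0.85. Light friction, about 0.1 Nm; stays where left. The key must turn past the home direction by its free play.
- round_wing_end (a point): Bystander: end of the wing of a like screw on the fixed round blue unit (116 mm across, 60 mm high), 30 mm off that screw's axis, 11 mm above its lid. That screw stays as it is.
Mind the look-alikes: they are no part of the job. Of the things that look like the part that bears key_handle, the middle-sized one is meant.

How it is judged:
By the outcome, as a careful person would: the job done as asked, in the order asked, and still so for the second after the job is handed in, with the robot touching nothing.
It also fails if it takes over 45 s, if anything falls off the work surface, if the arm or the gripper's body presses on something with over 40 N, if the wrist force passes 120 N, or if a joint passes its speed limit or range.

## Working session

There is one attempt and no reset: what is moved stays moved. The work goes in short steps, Python scripts to look and compute and a shell command to move; the robot and the scene stay as the last step left them, time stands still between calls to the robot, and variables do not carry over. Pictures are saved under pics/ and viewed, at most 10 in all, crops included, and the job is handed in when it is done.

```bash
mkdir -p pics; ls; python3 - <<'E'
from rig import *
import cv2,numpy as np
o=get_obs();print({k:np.round(v,3).tolist() for k,v in o.items()})
ims=[]
for n in ["scene","side"]:
    im=camera(n);c=get_calibration(n);print(n,c["vertical_fov"],c["cx"],c["cy"],np.round(c["T"],3).tolist())
    cv2.imwrite(f"pics/{n}0.png",im[:,:,::-1])
    for t in ["key_handle","screw_mid","round_wing_end"]:
        for d in cut_out(n,t): print(n,t,round(d["conf"],2),d["bbox"],int(d["region"].sum()))
E
```

```text
pics
{'time': 0.0, 'q': [1.096, 0.528, 1.434, -0.0, 1.181, -0.179], 'joint_velocities': [0.001, -0.001, 0.0, 0.001, -0.0, 0.002], 'joint_torque': [-0.002, -44.005, -17.658, 0.063, 0.058, -0.0], 'position': [0.182, 0.597, 0.244], 'tool_rot': [0.147, 0.989, -0.001, -0.0], 'ft_force': [0.061, 0.244, 0.758], 'moment': [-0.008, -0.027, 0.007], 'grip_force': 0.0, 'grip_width': 0.087}
scene 43.20445152143729 253.5229344284476 187.59417104961418 [[0.253, 0.573, -0.779, 1.338], [0.967, -0.142, 0.21, -0.195], [0.01, -0.807, -0.59, 0.795], [0.0, 0.0, 0.0, 1.0]]
scene key_handle 0.97 [122.2, 169.7, 143.9, 205.3] 413
scene key_handle 0.77 [300.0, 117.1, 332.6, 171.4] 1025
scene screw_mid 0.78 [324.4, 223.5, 345.5, 230.2] 198
scene round_wing_end 0.77 [135.1, 241.4, 158.7, 257.0] 196
side 50.00157742588626 257.02290234621603 187.13959864984412 [[-0.985, -0.118, 0.122, 0.297], [-0.17, 0.717, -0.676, 0.617], [-0.007, -0.687, -0.727, 0.708], [0.0, 0.0, 0.0, 1.0]]
side key_handle 0.75 [314.1, 295.5, 371.7, 364.4] 2533
side key_handle 0.7 [169.1, 156.8, 202.7, 202.7] 934
side screw_mid 0.71 [136.6, 233.4, 163.8, 257.3] 319
side round_wing_end 0.44 [208.9, 105.0, 218.3, 123.2] 89
```

View pics/scene0.png

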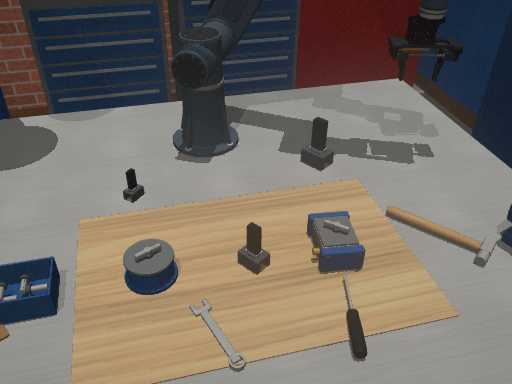

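View pics/side0.png

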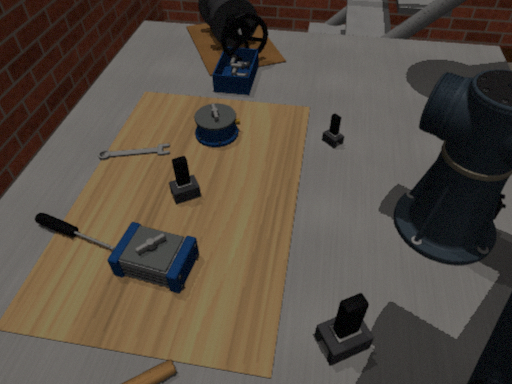

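The scene view shows three fork keys: small at (133,185), middle-sized at (254,248) on the board, and large at (318,143). The box unit is at (335,240) and the round one at (150,265). In the side view the middle key is at (184,180) and the box at (155,258).

```bash
cat > h.py <<'E'
from rig import *
import numpy as np,cv2
from scipy.spatial.transform import Rotation as R
def K(c):
    f=192/np.tan(np.radians(c["vertical_fov"]/2)); return f
def ray(c,p):
    f=K(c);d=c["T"][:3,:3]@np.array([(p[0]-c["cx"])/f,(p[1]-c["cy"])/f,1]);return np.array(c["T"])[:3,3],d/np.linalg.norm(d)
def tri(l):
    A=0;b=0
    for c,p in l:
        o,d=ray(c,p);M=np.eye(3)-np.outer(d,d);A=A+M;b=b+M@o
    x=np.linalg.solve(A,b);return x
def onz(c,p,z):
    o,d=ray(c,p);return o+d*(z-o[2])/d[2]
def proj(c,X):
    p=np.linalg.inv(c["T"])@np.append(X,1);f=K(c);return p[:2]/p[2]*f+[c["cx"],c["cy"]]
def togo(pos,yaw):
    """tool-axes rows numbers from present pose to pos with tool down and tool y along world angle yaw"""
    o=get_obs();Rt=R.from_quat(o["tool_rot"])
    y=np.array([np.cos(yaw),np.sin(yaw),0]);z=np.array([0,0,-1.]);Rg=R.from_matrix(np.c_[np.cross(y,z),y,z])
    s=Rt.inv().apply(np.array(pos)-o["position"])/.08
    r=(Rt.inv()*Rg).as_rotvec()/(np.pi/2)
    return s.round(3),r.round(4)
E
python3 - <<'E'
from h import *
s,d=get_calibration("scene"),get_calibration("side")
for n,a,b in [("keytop",(254,225),(180,160)),("screw",(336,227),(150,244)),("round",(148,250),(213,113))]: 
    x=tri([(s,a),(d,b)]);print(n,x.round(3),proj(s,x).round(1),proj(d,x).round(1))
for z,p in [(.064,(132,226)),(.064,(115,262)),(.064,(197,241)),(.064,(180,280))]: print(onz(d,p,z).round(3))
E
python3 - <<'E'
from h import *
print(togo([.6,-.0,.3],0),get_obs()["q"])
E
```

```text
keytop [0.571 0.013 0.115] [253.8 224.9] [179.9 160.1]
screw [0.577 0.205 0.074] [335.7 226.9] [149.7 244.2]
round [ 0.557 -0.212  0.077] [149.  250.9] [213.7 112.1]
[0.631 0.162 0.064]
[0.631 0.247 0.064]
[0.494 0.176 0.064]
[0.501 0.263 0.064]
(array([-7.175, -5.625, -0.694]), array([-2.000e-04,  1.000e-04,  8.117e-01])) [ 1.09652112e+00  5.27693626e-01  1.43288445e+00 -2.36129534e-05
  1.18139735e+00 -1.78499049e-01]
```

```bash
R='python3 -m inch'
for i in 1 2 3 4 5 6; do python3 -m inch '[-1,-0.83,0,0,0,0, -1,-0.83,0,0,0,0, -1,-0.83,0,0,0,0, -1,-0.83,0,0,0,0]' 87; done
python3 - <<'E'
from h import *
c=get_calibration("wrist");im=camera("wrist");cv2.imwrite("pics/w1.png",im[:,:,::-1])
print(c["vertical_fov"],np.round(c["T"],3).tolist())
for t in ["key_handle","screw_mid"]:
    for d in cut_out("wrist",t): print(t,round(d["conf"],2),d["bbox"],int(d["region"].sum()))
print(proj(c,np.array([.571,.013,.114])))
E
```

```text
time: 0.73
position: [0.241, 0.5076, 0.2445]
tool_rot: [0.149, 0.989, -0.001, 0.0]
ft_force: [-1.0, -0.1, -0.3]
grip_width: 0.0867
grip_force: 0.0
time: 1.07
position: [0.2982, 0.4219, 0.2447]
tool_rot: [0.149, 0.989, -0.001, 0.0]
ft_force: [-0.4, 0.4, 0.4]
grip_width: 0.0868
grip_force: 0.0
time: 1.4
position: [0.3557, 0.336, 0.2448]
tool_rot: [0.149, 0.989, 0.0, 0.001]
ft_force: [-0.6, 0.6, 0.7]
grip_width: 0.0874
grip_force: 0.0
time: 1.73
position: [0.4135, 0.2497, 0.2449]
tool_rot: [0.149, 0.989, 0.0, 0.001]
ft_force: [-0.6, 0.6, 0.4]
grip_width: 0.087
grip_force: 0.0
time: 2.07
position: [0.4711, 0.1629, 0.2449]
tool_rot: [0.149, 0.989, 0.0, 0.002]
ft_force: [-1.1, 0.7, -0.2]
grip_width: 0.0869
grip_force: 0.0
time: 2.4
position: [0.5283, 0.076, 0.2448]
tool_rot: [0.149, 0.989, 0.0, 0.002]
ft_force: [0.7, 0.7, 0.6]
grip_width: 0.0867
grip_force: 0.0
61.60619295350083 [[0.294, 0.927, 0.233, 0.464], [0.956, -0.285, -0.072, 0.095], [-0.0, 0.244, -0.97, 0.385], [0.0, 0.0, 0.0, 1.0]]
key_handle 0.61 [183.8, 189.3, 250.2, 236.5] 2020
[205.38476985 249.50968526]
```

View pics/w1.png

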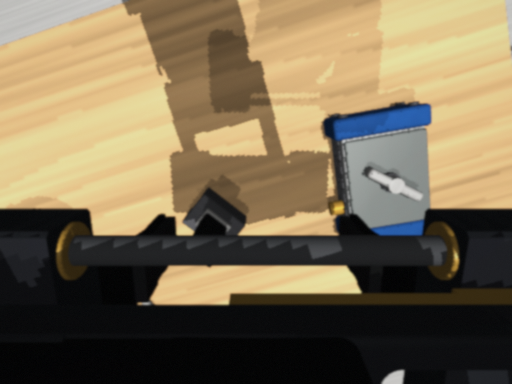

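The wrist view shows the key's fork rotated ~45° at (215,213), mostly behind the gripper bar, and the box with wing at (392,183). I'll back off to larger x for a clear view of both.

```bash

python3 -m inch '[-1,0,0,0,0,0, -1,0,0,0,0,0, -1,0,0,0,0,0]' >/dev/null
python3 -m inch '[-0.3,0.4,0,0,0,0, -0.3,0.4,0,0,0,0, -0.3,0.4,0,0,0,0, -0.3,0.4,0,0,0,0, -0.3,0.4,0,0,0,0, -0.3,0.4,0,0,0,0]'
python3 - <<'E'
from h import *
c=get_calibration("wrist");im=camera("wrist");
import pickle;pickle.dump((c,im),open("w2.pkl","wb"))
cv2.imwrite("pics/w2.png",cv2.resize(im[:,:,::-1],(800,600),interpolation=cv2.INTER_CUBIC))
for t in ["key_handle","screw_mid"]:
    for d in cut_out("wrist",t):
        m=d["region"].astype(np.uint8);print(t,round(d["conf"],2),d["bbox"],int(m.sum()))
        r=cv2.minAreaRect(cv2.findNonZero(m));b=cv2.boxPoints(r);z=.075 if t[0]=='s' else .03
        print(np.round([onz(c,p,z)[:2] for p in b],4).tolist(),onz(c,r[0],z).round(4))
print(proj(c,np.array([.571,.013,.114])))
E
```

```text
time: 3.3
position: [0.6329, 0.0776, 0.2448]
tool_rot: [0.147, 0.989, -0.0, -0.0]
ft_force: [-0.9, 0.6, 0.4]
grip_width: 0.0874
grip_force: 0.0
key_handle 0.83 [145.9, 103.2, 217.2, 167.8] 2823
[[0.5649, -0.037], [0.5343, 0.0136], [0.5852, 0.0477], [0.6183, -0.0033]] [0.5751 0.0054 0.03  ]
screw_mid 0.93 [339.6, 60.0, 400.0, 96.7] 1031
[[0.5661, 0.1712], [0.5495, 0.1831], [0.5855, 0.2328], [0.603, 0.2216]] [0.5758 0.202  0.075 ]
[162.46027418 139.92191863]
```

View pics/w2.png

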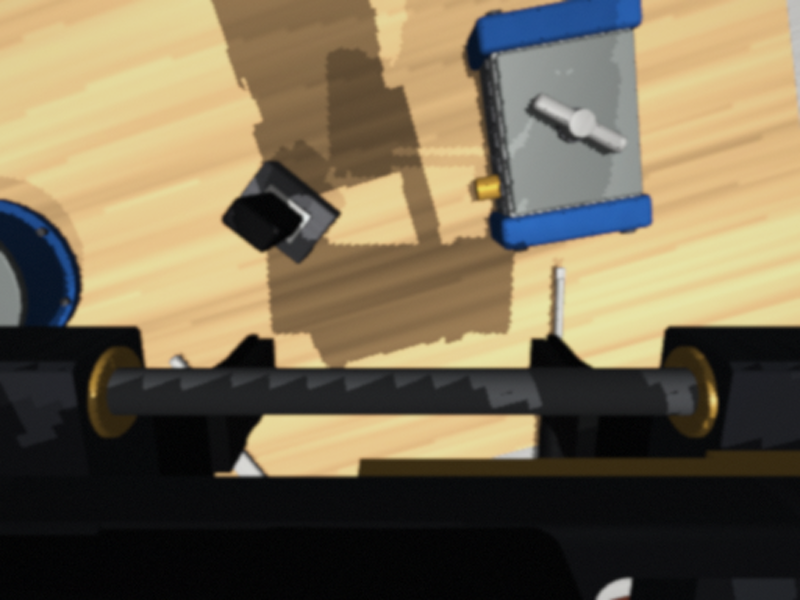

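The middle key is at (280,212) with its fork-top corners at about (272,160), (340,213) and (300,263). The wing runs from (538,100) to (624,148) with the hub at (583,123), all in the 800x600 picture.

```bash
python3 - <<'E'
from h import *
import pickle;c,im=pickle.load(open("w2.pkl","rb"))
q=lambda u,v,z:onz(c,(u/1.5625,v/1.5625),z)[:2]
ang=lambda a,b:np.degrees(np.arctan2(*(b-a)[::-1]))
A,B,C=q(272,160,.038),q(340,213,.038),q(300,263,.038)
print("fork",A,B,C,np.linalg.norm(B-A),np.linalg.norm(C-B),ang(A,B),ang(B,C),(A+C)/2)
a,b=q(538,98,.075),q(624,148,.075);print("wing",a,b,np.linalg.norm(a-b),ang(a,b),(a+b)/2,q(581,122,.08))
for l in [((488,55),(510,215)),((635,30),(642,195)),((510,215),(642,195)),((492,55),(635,28))]:
    a,b=[q(*p,.064) for p in l];print("lid",a,b,ang(a,b),np.linalg.norm(a-b))
# fit fork top rectangle + handle with axis; overlay check
def boxpts(x,y,t,L,W,z):
    r=np.array([[np.cos(t),-np.sin(t)],[np.sin(t),np.cos(t)]]);return [np.append(r@[i*L/2,j*W/2]+[x,y],z) for i,j in [(1,1),(-1,1),(-1,-1),(1,-1)]]
from scipy.optimize import least_squares
reg=cut_out("wrist","key_handle")[0]["region"].astype(np.uint8)
def hull(p):
    P=[]
    for L,W,z in[(.06,.044,.004),(.06,.044,.038),(.03,.018,.038),(.03,.018,.114)]: P+=[proj(c,X) for X in boxpts(*p,L,W,z)]
    m=np.zeros((384*4,512*4),np.uint8)
    cv2.fillConvexPoly(m,cv2.convexHull(np.array(P[:8],np.float32)*4).astype(int),1)
    cv2.fillConvexPoly(m,cv2.convexHull(np.array(P[8:],np.float32)*4).astype(int),1)
    return cv2.resize(m.astype(np.float32),(512,384),interpolation=cv2.INTER_AREA)
from scipy.optimize import minimize
best=None
for t in np.radians([-75,-45,-15,15,45,75]):
    f=lambda p:np.abs(hull([p[0]/100,p[1]/100,p[2]])-reg).sum()
    r=minimize(f,[57.3,1,t],method="Nelder-Mead",options=dict(initial_simplex=[[57.3,1,t],[58.3,1,t],[57.3,2,t],[57.3,1,t+.3]]))
    print(r.x,np.degrees(r.x[2]),r.fun)
E
```

```text
fork [0.53863991 0.0150774 ] [0.58508027 0.04729098] [0.60983393 0.00938858] 0.056519218866694546 0.045269591010686644 34.74729582549789 -56.85187562937182 [0.57423692 0.01223299]
wing [0.55419377 0.18337624] [0.59619396 0.22571978] 0.059640514516707904 45.23324452003466 [0.57519386 0.20454801] [0.57432729 0.20268986]
lid [0.52188837 0.16375959] [0.61641561 0.15355686] -6.160331250810927 0.09507626238613785
lid [0.53381872 0.24893975] [0.62841436 0.23570923] -7.961965135390587 0.09551639691966697
lid [0.61641561 0.15355686] [0.62841436 0.23570923] 81.69043151968091 0.08302398443300732
lid [0.52257423 0.16601067] [0.53276979 0.24913563] 83.00739654018606 0.08374788240187028
[57.43887019  1.02833857 -2.54890584] -146.04154694742502 191.625
[57.23522291  1.02670456 -0.44036838] -25.231249328467573 787.125
[57.37358996  0.99197408  0.6023628 ] 34.512846273146806 207.25
[57.4264538   1.03735316  0.55332849] 31.703387271876565 197.3125
[57.40760533  1.00120256  0.58942865] 33.7717737348729 193.375
[57.39752903  1.01226459  0.5855964 ] 33.55220210243113 193.5625
```

```bash
python3 - <<'E'
from h import *
print(togo([.574,.0105,.2],np.radians(124)),get_obs()["q"].round(2) if hasattr(get_obs()["q"],"round") else get_obs()["q"])
E
```

```text
(array([ 0.471, -1.011,  0.561]), array([-0.000e+00,  1.000e-04, -5.664e-01])) [-0.05  0.55  1.4   0.    1.2  -1.33]
```

```bash
python3 -m inch '[0.47,-1,0.56,0,0,-0.566, 0.47,-1,0.56,0,0,-0.566, 0.47,-1,0.56,0,0,-0.566, 0.47,-1,0.56,0,0,-0.566, 0.47,-1,0.56,0,0,-0.566, 0.47,-1,0.56,0,0,-0.566, 0.47,-1,0.56,0,0,-0.566, 0.47,-1,0.56,0,0,-0.566, 0.47,-1,0.56,0,0,-0.566, 0.47,-1,0.56,0,0,-0.566, 0.47,-1,0.56,0,0,-0.566, 0.47,-1,0.56,0,0,-0.566]'
python3 - <<'E'
from h import *
print(togo([.574,.0105,.087],np.radians(124)),get_obs()["moment"],get_obs()["ft_force"])
c=get_calibration("wrist");im=camera("wrist");cv2.imwrite("pics/w3.png",im[:,:,::-1])
d,=[get_calibration("side")];im2=camera("side");cv2.imwrite("pics/s3.png",cv2.resize(im2[90:240,90:290,::-1],(800,600),interpolation=cv2.INTER_CUBIC))
E
```

```text
time: 4.5
position: [0.5747, 0.0116, 0.1998]
tool_rot: [-0.292, 0.956, -0.0, 0.0]
ft_force: [0.4, 0.1, -0.6]
grip_width: 0.0871
grip_force: 0.0
(array([ 0.015, -0.007,  1.41 ]), array([-0.    ,  0.    , -0.0008])) [0.09408904 0.01226185 0.04297614] [ 0.39358368  0.06004714 -0.61226621]
```

View pics/w3.png

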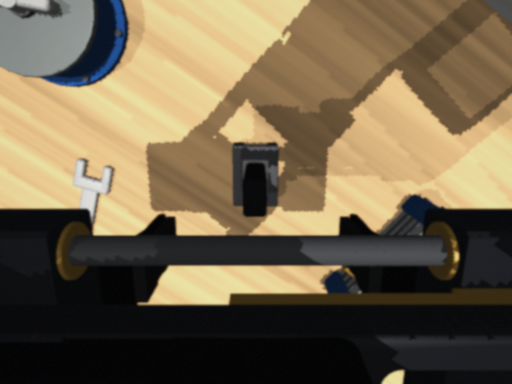

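The fork and handle are square to the gripper and centred at column 255, so I can descend and grip.

```bash
python3 -m inch '[0.01,0,0.4,0,0,0, 0.01,0,0.8,0,0,0, 0.01,0,0.8,0,0,0]' >/dev/null
python3 -m inch '[0,0,0.3,0,0,0, 0,0,0.45,0,0,0, 0,0,0.61,0,0,0, 0,0,0.61,0,0,0, 0,0,0.61,0,0,0, 0,0,0.61,0,0,0]'
python3 -m inch '[0,0,0,0,0,0, 0,0,0,0,0,0, 0,0,0,0,0,0, 0,0,0,0,0,0, 0,0,0,0,0,0, 0,0,0,0,0,0, 0,0,0,0,0,0, 0,0,0,0,0,0, 0,0,0,0,0,0, 0,0,0,0,0,0, 0,0,0,0,0,0, 0,0,0,0,0,0]' 0 50
```

```text
time: 5.35
position: [0.5749, 0.011, 0.0882]
tool_rot: [-0.292, 0.956, -0.0, 0.001]
ft_force: [-0.4, 0.1, -0.9]
grip_width: 0.0866
grip_force: 0.0
time: 6.35
position: [0.5741, 0.011, 0.0869]
tool_rot: [-0.292, 0.956, -0.0, 0.0]
ft_force: [-0.3, 0.2, -1.5]
grip_width: 0.0179
grip_force: 50.0
```

```bash
python3 -m inch '[0,0,-0.3,0,0,0, 0,0,-0.7,0,0,0, 0,0,-1,0,0,0, 0,0,-1,0,0,0]' >/dev/null
python3 -m inch '[0,0,-0.4,0,0,0, 0,0,-0.4,0,0,0, 0,0,-0.4,0,0,0]'
python3 - <<'E'
from h import *
print(togo([.5752,.2035,.199],np.radians(135)))
E
```

```text
time: 6.93
position: [0.5746, 0.011, 0.1993]
tool_rot: [-0.292, 0.956, -0.001, 0.001]
ft_force: [0.5, 0.6, -2.4]
grip_width: 0.0176
grip_force: 50.0
(array([-1.351,  1.99 ,  0.002]), array([-0.0011,  0.001 , -0.1223]))
```

```bash
python3 -m inch '[-0.3,0.45,0,0,0,0, -0.68,1,0,0,0,0, -0.68,1,0,0,0,0, -0.68,1,0,0,0,0]' >/dev/null
python3 -m inch '[-0.4,0.6,0,0,0,0, -0.67,0.99,0,0,0,-0.122, -0.67,0.99,0,0,0,-0.122, -0.67,0.99,0,0,0,-0.122, -0.67,0.99,0,0,0,-0.122, -0.67,0.99,0,0,0,-0.122]'
python3 - <<'E'
from h import *
print(togo([.5752,.2035,.151],np.radians(135)))
a=camera("scene");b=camera("side")
a=cv2.resize(a[150:280,280:400,::-1],(400,433),interpolation=cv2.INTER_CUBIC);b=cv2.resize(b[160:290,95:215,::-1],(400,433),interpolation=cv2.INTER_CUBIC)
cv2.imwrite("pics/c4.png",np.hstack([a,b]))
E
```

```text
time: 7.77
position: [0.574, 0.2021, 0.1976]
tool_rot: [-0.382, 0.924, -0.0, -0.001]
ft_force: [0.6, -0.3, -2.1]
grip_width: 0.0179
grip_force: 50.0
(array([-0.024,  0.002,  0.583]), array([ 0.0005, -0.0017, -0.0013]))
```

View pics/c4.png

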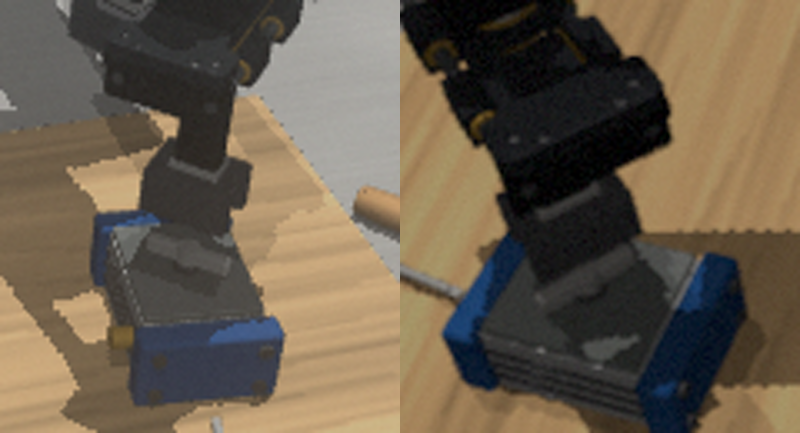

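Both crops show the key directly above the wing with the slot parallel to it; I'll lower it and watch the force.

```bash
python3 -m inch '[-0.02,0,0.15,0,0,0, -0.02,0,0.3,0,0,0, -0.02,0,0.4,0,0,0, -0.02,0,0.4,0,0,0, -0.02,0,0.4,0,0,0]' 
python3 -m inch '[0,0,0.09,0,0,0, 0,0,0.18,0,0,0, 0,0,0.18,0,0,0, 0,0,0.18,0,0,0]'
python3 - <<'E'
from h import *
print(togo([.5752,.2035,.151],np.radians(135)),get_obs()["moment"])
E
```

```text
time: 8.28
position: [0.5753, 0.204, 0.166]
tool_rot: [-0.382, 0.924, 0.0, -0.001]
ft_force: [-0.4, -0.1, -2.0]
grip_width: 0.018
grip_force: 50.0
time: 8.62
position: [0.5753, 0.2046, 0.152]
tool_rot: [-0.382, 0.924, 0.0, -0.001]
ft_force: [-0.3, 1.0, -3.1]
grip_width: 0.0176
grip_force: 50.0
(array([ 0.01 , -0.008,  0.012]), array([ 0.0004, -0.0006, -0.0003])) [ 0.04392507  0.14445233 -0.0410218 ]
```

```bash
python3 -m inch '[0,0,0,0,0,0.05, 0,0,0,0,0,0.1, 0,0,0,0,0,0.15, 0,0,0,0,0,0.2, 0,0,0,0,0,0.25, 0,0,0,0,0,0.3, 0,0,0,0,0,0.35, 0,0,0,0,0,0.4, 0,0,0,0,0,0.45, 0,0,0,0,0,0.5, 0,0,0,0,0,0.55, 0,0,0,0,0,0.6, 0,0,0,0,0,0.6, 0,0,0,0,0,0.6]'
python3 -c 'from rig import *;print(get_obs()["moment"])'
python3 -m inch '[0,0,0,0,0,0.03, 0,0,0,0,0,0.06, 0,0,0,0,0,0.09, 0,0,0,0,0,0.09, 0,0,0,0,0,0.09]'
python3 -c 'from rig import *;print(get_obs()["moment"])'
python3 -m inch '[0,0,0,0,0,0.02, 0,0,0,0,0,0.04, 0,0,0,0,0,0.05, 0,0,0,0,0,0.05, 0,0,0,0,0,0.05]'
python3 -c 'from rig import *;print(get_obs()["moment"],get_obs()["ft_force"])'
```

```text
time: 9.78
position: [0.5764, 0.2041, 0.153]
tool_rot: [0.077, 0.997, -0.0, 0.001]
ft_force: [1.0, -3.5, -0.5]
grip_width: 0.0176
grip_force: 50.0
[-0.6324631  -0.19189748  0.1275738 ]
time: 10.2
position: [0.5757, 0.2044, 0.1527]
tool_rot: [0.148, 0.989, -0.0, 0.0]
ft_force: [-0.2, -2.5, -1.7]
grip_width: 0.0179
grip_force: 50.0
[-0.57603116 -0.17638462  0.05800351]
time: 10.62
position: [0.5758, 0.2032, 0.1527]
tool_rot: [0.186, 0.983, -0.001, 0.0]
ft_force: [0.7, -5.4, -1.2]
grip_width: 0.0181
grip_force: 50.0
[-1.31390333 -0.16019008  0.23303018] [ 0.7064793  -5.42309235 -1.23895481]
```

```bash

for i in 1 2 3; do python3 -m inch '[0,0,0,0,0,0.01, 0,0,0,0,0,0.02, 0,0,0,0,0,0.02, 0,0,0,0,0,0.02]'|grep -E 'rot|ft_f|width'
python3 -c 'from rig import *;print(get_obs()["moment"])'; done
```

```text
tool_rot: [0.2, 0.98, -0.002, 0.001]
ft_force: [1.9, -5.8, -1.3]
grip_width: 0.0177
[-1.27236457 -0.15329233  0.82781177]
tool_rot: [0.214, 0.977, -0.002, 0.001]
ft_force: [1.0, -5.1, -1.6]
grip_width: 0.0177
[-1.29601605 -0.14937472  1.18521895]
tool_rot: [0.229, 0.973, -0.002, 0.001]
ft_force: [1.2, -5.6, -0.8]
grip_width: 0.0184
[-1.1898127  -0.24734315  1.49259906]
```

The moment rises to 1.5 Nm at the expected angle, so the screw is at its stop. I'll turn back into the free play and lift.

```bash

python3 -m inch '[0,0,0,0,0,-0.05, 0,0,0,0,0,-0.1, 0,0,0,0,0,-0.15, 0,0,0,0,0,-0.19, 0,0,0,0,0,-0.19, 0,0,0,0,0,-0.19]'
python3 -c 'from rig import *;print(get_obs()["moment"])'
python3 -m inch '[0,0,-0.15,0,0,0, 0,0,-0.35,0,0,0, 0,0,-0.65,0,0,0, 0,0,-0.65,0,0,0, 0,0,-0.65,0,0,0]'
python3 - <<'E'
from h import *
print(get_obs()["moment"],togo([.574,.0105,.2],np.radians(83)))
a=camera("scene");b=camera("side");cv2.imwrite("pics/c5.png",np.hstack([cv2.resize(i,(400,433),interpolation=cv2.INTER_CUBIC) for i in (a[130:260,280:400,::-1],b[160:290,95:215,::-1])]))
E
```

```text
time: 12.12
position: [0.5754, 0.2052, 0.1525]
tool_rot: [0.087, 0.996, 0.0, -0.0]
ft_force: [0.0, -0.2, -2.0]
grip_width: 0.0178
grip_force: 49.7
[ 0.02487299  0.03500635 -0.00333454]
time: 12.53
position: [0.5769, 0.205, 0.2067]
tool_rot: [0.087, 0.996, 0.001, 0.002]
ft_force: [0.7, -0.3, -2.3]
grip_width: 0.0174
grip_force: 49.7
[ 0.0088667  -0.01003551 -0.00279548] (array([-0.384, -2.402,  0.081]), array([ 0.0011,  0.0028, -0.0328]))
```

View pics/c5.png

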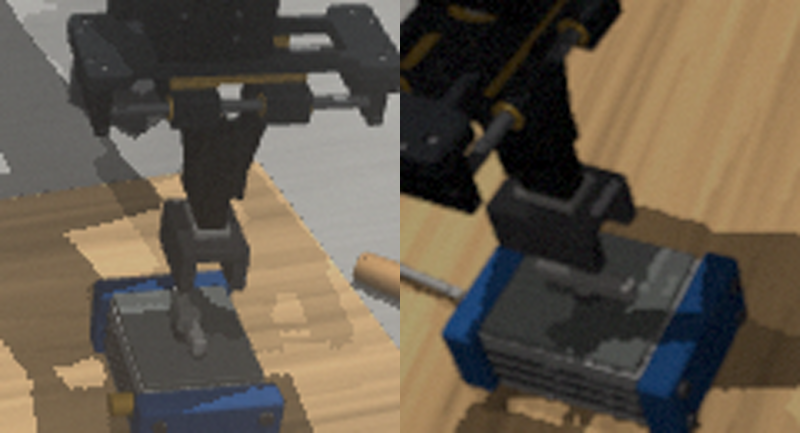

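The key is clear of the unit and the wing now lies along the long side. I'll carry the key back and set it down.

```bash

for i in 1 2 3; do python3 -m inch '[-0.06,-0.4,0,0,0,0, -0.128,-0.8,0,0,0,0, -0.128,-0.8,0,0,0,0, -0.128,-0.8,0,0,0,0]' >/dev/null; done
python3 -m inch '[0,0,0.4,0,0,0, 0,0,0.8,0,0,0, 0,0,0.8,0,0,0, 0,0,0.8,0,0,0]'
python3 - <<'E'
from h import *
print(togo([.574,.0105,.087],np.radians(80)))
for n in ["scene"]:
    a=camera(n);c=get_calibration(n)
    for d in cut_out(n,"screw_mid"):
        r=cv2.minAreaRect(cv2.findNonZero(d["region"].astype(np.uint8)));b=cv2.boxPoints(r)
        P=[onz(c,p,.075)[:2] for p in b];e=[P[1]-P[0],P[2]-P[1]];k=max(e,key=np.linalg.norm);print(d["conf"],onz(c,r[0],.075),np.degrees(np.arctan2(k[1],k[0])),np.linalg.norm(k))
    b=camera("side");cv2.imwrite("pics/c6.png",np.hstack([cv2.resize(i,(400,433),interpolation=cv2.INTER_CUBIC) for i in (a[170:300,270:390,::-1],b[110:240,135:255,::-1])]))
E
```

```text
time: 13.97
position: [0.5711, 0.0123, 0.139]
tool_rot: [0.086, 0.996, 0.001, -0.003]
ft_force: [-0.4, 0.1, -1.7]
grip_width: 0.0175
grip_force: 49.7
(array([-0.043, -0.016,  0.65 ]), array([ 0.0004, -0.0037,  0.0018]))
```

View pics/c6.png

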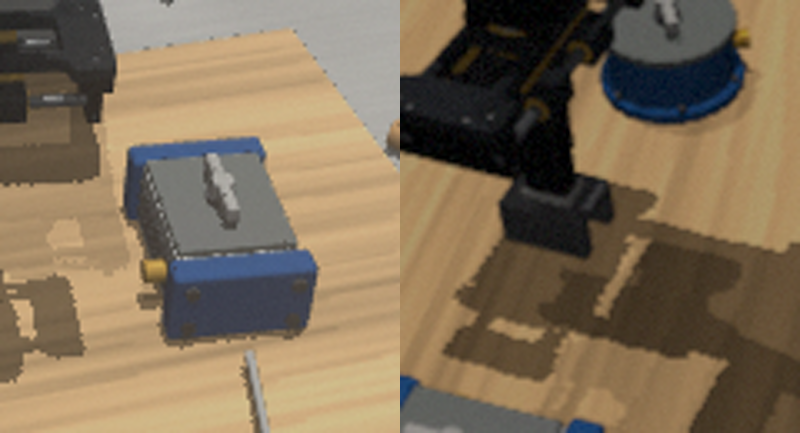

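The wing is parallel to the lid's long edges (crop (208,157) to (235,222)) and the key hangs level. Lowering it now.

```bash

python3 -m inch '[-0.04,-0.01,0.2,0,0,0, -0.04,-0.01,0.4,0,0,0, -0.04,-0.01,0.52,0,0,0, -0.04,-0.01,0.58,0,0,0, -0.04,-0.01,0.58,0,0,0, -0.04,-0.01,0.58,0,0,0]'
python3 - <<'E'
from h import *
c=get_calibration("scene");q=lambda u,v:onz(c,(270+u*.3,170+v*.3),.078)[:2]
a,b=q(210,155),q(233,225);print(np.degrees(np.arctan2(*(b-a)[::-1])),np.linalg.norm(b-a))
print(togo([.574,.0105,.087],np.radians(80)))
E
python3 -m inch '[0,0,0.02,0,0,0, 0,0,0.04,0,0,0, 0,0,0.06,0,0,0, 0,0,0.06,0,0,0, 0,0,0.06,0,0,0]'
```

```text
time: 14.62
position: [0.5763, 0.0089, 0.0948]
tool_rot: [0.087, 0.996, -0.0, 0.001]
ft_force: [0.7, 0.6, -2.2]
grip_width: 0.0173
grip_force: 49.7
-10.226936669811309 0.0725583578302053
(array([0.032, 0.015, 0.098]), array([0.    , 0.0006, 0.0008]))
time: 15.03
position: [0.5758, 0.0088, 0.0894]
tool_rot: [0.087, 0.996, -0.0, -0.0]
ft_force: [-0.9, 0.0, -1.2]
grip_width: 0.0178
grip_force: 49.7
```

```bash

python3 -m inch '[0,0,0.01,0,0,0, 0,0,0.02,0,0,0, 0,0,0.025,0,0,0, 0,0,0.025,0,0,0, 0,0,0.025,0,0,0]'
python3 -c 'from rig import *;print(get_obs()["moment"])'
```

```text
time: 15.45
position: [0.5758, 0.0089, 0.0873]
tool_rot: [0.087, 0.996, -0.0, -0.0]
ft_force: [0.4, -0.5, -1.0]
grip_width: 0.0181
grip_force: 49.7
[ 0.01371373 -0.02614266  0.00155784]
```

```bash

python3 -m inch '[0,0,0.01,0,0,0, 0,0,0.01,0,0,0, 0,0,0.01,0,0,0]'
python3 -m inch '[0,0,0,0,0,0, 0,0,0,0,0,0, 0,0,0,0,0,0, 0,0,0,0,0,0, 0,0,0,0,0,0, 0,0,0,0,0,0, 0,0,0,0,0,0, 0,0,0,0,0,0]' 80
python3 -m inch '[0,0,-0.2,0,0,0, 0,0,-0.5,0,0,0, 0,0,-1,0,0,0, 0,0,-1,0,0,0, 0,0,-1,0,0,0]'
python3 -m inch '[-0.9,0,-0.6,0,0,0, -0.9,0,-0.6,0,0,0, -0.9,0,-0.6,0,0,0, -0.9,0,-0.6,0,0,0, -0.9,0,-0.6,0,0,0]'
python3 - <<'E'
from h import *
a=camera("wrist");b=camera("side");cv2.imwrite("pics/c7.png",np.hstack([cv2.resize(a[:220,:,::-1],(400,172)),cv2.resize(b[100:300,80:300,::-1],(400,172))]))
E
```

```text
time: 15.7
position: [0.576, 0.0088, 0.0867]
tool_rot: [0.087, 0.996, -0.0, 0.0]
ft_force: [-1.5, -0.4, -0.9]
grip_width: 0.0177
grip_force: 49.7
time: 16.37
position: [0.5759, 0.0088, 0.0866]
tool_rot: [0.087, 0.996, -0.0, 0.0]
ft_force: [-0.9, -0.3, -0.2]
grip_width: 0.0629
grip_force: 0.0
time: 16.78
position: [0.5777, 0.0086, 0.1691]
tool_rot: [0.086, 0.996, -0.0, 0.003]
ft_force: [0.1, -0.8, 0.5]
grip_width: 0.0799
grip_force: 0.0
time: 17.2
position: [0.6454, -0.0033, 0.2129]
tool_rot: [0.087, 0.996, 0.0, -0.002]
ft_force: [0.4, 0.6, 0.2]
grip_width: 0.0804
grip_force: 0.0
```

View pics/c7.png

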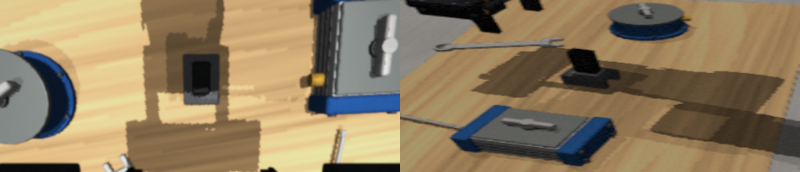

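The key stands upright on its own at (200,78), the box unit's wing at (385,45) lies along its long side, and the gripper is clear of everything.

```bash
python3 -c 'from rig import *;print(hand_in())'
```

```text
the job is handed in; nothing more can be done
None
```

The box unit's screw is turned clockwise to its hard stop, the key stands upright on the board where it was, the round unit's screw was left alone, and the job was handed in at about 17 s.

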